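Load an ink cartridge into the slotted holder of a print bench

ROBOT

A 6-joint arm with a two-finger parallel gripper is mounted at the origin on the work surface. World frame = base frame: x ahead of the robot, y to its left, z up, the work surface at z = 0. Lengths are in m, angles in rad, forces in N, time in s.
With the tool pointing down it reaches from about 0.225 to 0.875 m from the base axis. Payload 3.4 kg.
Tool frame: the origin (TCP) lies where the fingers leave the gripper's body, on its centre line; the fingertips stand 73 mm ahead of it and the grasp point (between the pads) lies 54 mm ahead of it; x points along the fingers, y is the direction in which the jaws open and shut, and the axes are right-handed (so a half turn about x gives the same grasp; the last joint's range is limited). The gripper opens to 85 mm and grips with 20 to 120 N. Pads are 22 mm wide; open, the fingers measure 114 mm over their backs; the gripper's body (76 mm by 85 mm) begins 54 mm behind the grasp point. The pads swing forward as they close: fully open they stand 13 mm farther back than shut.
Start: joints at [1.01, 0.276, 1.505, -0, 1.361, -0.121], TCP at [0.245, 0.52, 0.304] pointing down, gripper open.
Joint ranges: [-2.89, 2.89], [-0.75, 2.08], [0.22, 2.7], [-1.18, 4.32], [0.11, 2.71], [-2.7, 2.7]. Speed limits (rad/s): [2.57, 2.57, 3.14, 3.14, 3.14, 3.14].

INTERFACE

Orientations are given as a unit quaternion [w, x, y, z].
In Python, from rig import manip gives the robot as it stands.
- The arm moves only by the tool play_rows, never from a script. Its argument "steps" is a list of rows, each a list of 5 numbers: the closure, from 0 (fully open) to 1 (shut), then the shift along the tool's x, y, z as a fraction of full scale, then the turn about the tool's x as a fraction of full scale. In form: [[grip, tx, ty, tz, twist], ...]. A call has 1 to 20 rows; each row shifts and turns the commanded pose from where the row before left it, along the tool's axes as they then stand; what a row does not reach is not made up. Full scale, the value 1, is 0.03 m for a shift and 6 degrees for a turn. A row lasts 1/10 s, in which the tool goes at most 50 mm and 8.59 degrees, less where a joint would pass 70% of its speed; a pose out of reach is approached as far as the arm can. A call with a number of a shift or a turn outside -1 to 1 is refused whole. A call with a gripper value outside its range is refused whole. The fingers move at their own pace and stop on an object; "newtons" is the grip in N (left out, the last holds). Time passes only in rows, so rows that do not move let the fingers close. It gives the time, the measured TCP pose, the force and the opening at its end, in the units of the state.
- manip.get_state(): the state, without advancing time (a new reading comes with each control period).
- manip.get_image(name): name is "scene" or "side" or "wrist"; returns (picture, depth): 384x512x3 uint8, red, green, blue; 384x512 float32, m along the optical axis (not along the pixel's ray), 0 where there is no reading.
- manip.camera_model(name): a dict with "mtx" (3x3 intrinsics, pixels), "R" (3x3) and "t" (3): a world point X has camera coordinates R X + t. Camera axes: x right, y down, z forward; pixel columns grow to the right and rows downward; lengths in m; the calibration is good to about 2 mm. A picture is of the moment at which its call begins: read the wrist's pose just before it. camera_model takes no time and is no camera call; for the wrist camera it gives the pose at the moment of the call.
- manip.sign_off(): hands the job in, once; it reports no verdict.
Trained networks look in the newest picture that a camera, given by its name, has taken for a name from the list of things; names that differ only in an ending like _2 or _b are one class to them, and where a whole thing is asked for, a point or a joint stands for the part that bears it (a point fixed in the world has none). Each returns a list of dicts, best first, with "conf" (0 to 1); they miss things now and then, are a little off and sometimes report something else, mostly with a low value. They report only what shows in the picture. A call takes as long as a camera call. They do not tell look-alikes from the thing itself.
- manip.regions_of(camera, query): "mask" (384x512 bool, what is visible of it).
- manip.mark_of(camera, query): "location" ([x, y, z] in m, in the coordinates of the camera as it stood for that picture, good to about 4 mm: a listed point, or the origin of a listed thing).
The state is a dict: "clock": time; "qpos": joint angles; "qd": joint speeds; "effort": joint torques, N m; "position": TCP position; "ee_rot": TCP orientation; "contact_force": force on the tool from outside, world axes, zero at the start; "moment": the same for the moment, N m; "width": finger opening in m.
Only numpy, scipy, OpenCV 4.12 (cv2) and the standard library are available. Lean on these libraries where they do the work, as an engineer would, in place of code of your own. Each camera call takes 0.05 s, during which the arm holds its last target.

TASK

Pick up the flanged metal ink cartridge and slide it sideways, upright, into the mouth of the slotted holder so that its foot flange runs under the steel plate, past the sprung rollers, until it is fully home against the stop with the rollers sprung back behind it. Do it gently, feeling for the stop rather than ramming it, then let go and leave the jar, the gouge and the lino block where they are.

Things in the scene. Friction and masses are not known exactly. Their poses are not given: they have to be found in the camera images.
- cartridge: Plain aluminium ink cartridge, standing upright: foot flange 38 mm diameter, 5 mm thick; straight barrel 26 mm diameter from 5 to 75 mm height; cone to 82 mm; black cap 15 mm diameter to 92 mm. 0.13 to 0.25 kg. Origin: centre of the flange's underside, z up the barrel. The only thing with a foot flange; it may stand at either of two places, swapped with the ink jar.
- holder: Fixed grey and steel cartridge holder, 110 mm wide, 200 long, 36 high. Origin: on its underside, on the slot's centre line; +x is the sliding-in direction, y across, z up. Its grey base, x -85 to +115 mm, 10 mm thick, is the floor the flange slides on. An L-shaped aluminium carriage on its plate (z 23 to 36 mm) bears the stop and the catch. In the slot, keep cartridge against holder below 25 N.
- catch (a joint): Sprung bar with two upright brass rollers, 12 mm diameter, z 23 to 34 mm, on the carriage at the slot's +y side, 13 and 33 mm before home. Value: how far it is pushed aside, m: 0 out, about 0.004 as the barrel passes each roller, 0.001 between, 0 when home. Spring 1.8 N + 300 N/m. Passing takes 2 to 8 N, from 45 to 12 mm before home; then the barrel runs free to the stop.
- ink_jar: Bystander: closed grey jar with black lid, no flange, 52 mm diameter, 75 mm high. Origin: centre of its underside.
- gouge: Bystander: lino gouge lying on the mat, wooden mushroom handle and steel shaft, 137 mm long, 31 mm high. Origin: on the mat below the ferrule; x points to the blade.
- lino_block: Bystander: dark lino block on plywood, 110 x 150 x 16 mm, lying flat. Origin: centre of its underside.
- mouth (a point): Front edge of the slotted steel plate, on the slot's centre line, at floor height (holder x = -20, z = 10 mm). Plate: 17 to 23 mm above the holder's underside, slot 30 mm wide, from here to the back; under it a flange channel 41 mm wide, 7 mm high. Low guides (z 10 to 17 mm) flare from 41 mm wide here to about 85 mm, 30 mm before it. Axes as the holder's.
- apron (a point): Centre of the open place on the base's floor before the mouth, level with the guides' front ends, where the cartridge can be set down upright (holder x = -52, y = 0, z = 10 mm). Axes as the holder's.
- seat (a point): Middle of the range of home positions of the cartridge's origin (holder x = 50, y = 0, z = 10 mm). The carriage is clamped differently each time: true home, the barrel touching the flat stop face, lies up to 15 mm before or beyond this point along x, y within 2 mm. The setting is not measured: feel (or see) where the stop is.
Mind the look-alikes: they are no part of the job. Several things have the shape of the holder; the one meant has the colours described above.

How it is judged:
On the way:
1. the cartridge, its flange under the plate, is pushing the catch aside (value of joint catch above 0.002 m and z of cartridge in the frame of holder below 0.013 m and x of cartridge in the frame of holder above 0 m), for 0.02 s.
At the end, for the whole second after the job is handed in: Cartridge released, at rest, within 0.08 rad of upright, flange on the holder's floor under the plate (holder frame: x 31 to 67 mm, y within 4 mm, z 8 to 12.5 mm), catch back out behind it (pushed aside under 1 mm), i.e. barrel within about 2 to 3 mm of the stop (x of cartridge in the frame of holder between 0.031 and 0.067 m and y of cartridge in the frame of holder between -0.004 and 0.004 m and z of cartridge in the frame of holder between 0.008 and 0.0125 m and angle between cartridge's own z axis and vertical below 0.08 rad and value of joint catch below 0.001 m and linear speed of cartridge below 0.02 m/s); the robot touches nothing.
It fails at once if from the mouth on, the cartridge presses on the holder with 25 N or more (contact force between cartridge and holder above 25 N and x of cartridge in the frame of holder above -0.03 m).
It fails at once if the ink jar is moved more than 20 mm or tipped (distance of ink_jar from where it was at the start of the episode above 0.02 m or angle between ink_jar's own z axis and vertical above 0.3 rad).
It fails at once if the gouge is moved more than 20 mm (distance of gouge from where it was at the start of the episode above 0.02 m).
It fails at once if the lino block is moved more than 20 mm (distance of lino_block from where it was at the start of the episode above 0.02 m).
It also fails if it takes over 72 s, if anything falls off the work surface, if the arm or the gripper's body presses on something with over 40 N, if the wrist force passes 120 N, or if a joint passes its speed limit or range.

## Working session

There is one attempt and no reset: what is moved stays moved. The work goes in short steps, Python scripts to look and compute and a tool call to move; the robot and the scene stay as the last step left them, time stands still between calls to the robot, and variables do not carry over. Pictures are saved under pics/ and viewed, and the job is handed in when it is done.

Besides the shell and the picture viewer there is one more tool, called after "Call:" as name(argument=value, ...), one argument or row to a line, values as JSON. play_rows: Moves the arm, as the interface text tells. Its arguments: {"type":"object","properties":{"steps":{"type":"array","items":{"type":"array","items":{"type":"number"}}},"newtons":{"type":"number"}},"required":["steps"]}

```bash
ls; mkdir -p pics; cat > h.py <<'E'
import numpy as np, cv2
from rig import manip
def shot(n,f):
    im,d=manip.get_image(n); cv2.imwrite('pics/'+f+'.png',im[:,:,::-1]); np.savez('pics/'+f+'.npz',im=im,d=d,**manip.camera_model(n)); return im,d
def world(cm,p): return cm['R'].T@(np.asarray(p)-cm['t'])
def unproj(cm,d,u,v):
    z=d[v,u]; K=cm['mtx']; return world(cm,[(u-K[0,2])/K[0,0]*z,(v-K[1,2])/K[1,1]*z,z])
def proj(cm,X):
    c=cm['R']@np.asarray(X)+cm['t']; p=cm['mtx']@c; return p[:2]/p[2]
E
python3 - <<'E'
from h import *
s=manip.get_state(); print(s)
for c in ['scene','side','wrist']:
    cm=manip.camera_model(c)
    shot(c,c+'0')
    for q in ['cartridge','holder','ink_jar','gouge','lino_block','mouth','apron','seat']:
        try:
            r=manip.mark_of(c,q)
            print(c,q,[(round(x['conf'],2),np.round(world(cm,x['location']),4).tolist(),np.round(proj(cm,world(cm,x['location']))).tolist()) for x in r[:4]])
        except Exception as e: print(c,q,e)
E
```

```text
pics
{'clock': 0.0, 'qpos': array([ 1.00998500e+00,  2.76620288e-01,  1.50612950e+00,  3.83838720e-06,
        1.36070056e+00, -1.20977884e-01]), 'qd': array([ 9.82993512e-05, -1.35200782e-05,  5.95811516e-04,  1.54763180e-03,
        1.21574141e-03,  5.84681708e-04]), 'effort': array([-2.11427810e-03, -4.16764212e+01, -2.45805341e+01, -6.07610968e-05,
        1.11930905e-02, -2.03938242e-05]), 'position': array([0.24461157, 0.51994329, 0.30302661]), 'ee_rot': array([ 0.68985536,  0.15363583,  0.69029703, -0.15487295]), 'contact_force': array([ 0.08084166, -0.0695064 , -1.04604227]), 'moment': array([-0.01762456, -0.02469984,  0.02128611]), 'width': 0.08554567115719129}
scene cartridge [(0.5, [0.4752, 0.1512, 0.0044], [303.0, 165.0])]
scene holder [(0.81, [0.2991, -0.5809, 0.0015], [104.0, 215.0]), (0.64, [0.528, -0.0544, 0.0029], [271.0, 190.0])]
scene ink_jar [(0.81, [0.4987, 0.2971, 0.0026], [333.0, 157.0])]
scene gouge [(0.51, [0.3835, -0.0145, -0.0012], [256.0, 171.0])]
scene lino_block [(0.6, [0.7663, 0.1632, 0.0068], [363.0, 197.0])]
scene mouth [(0.88, [0.5099, -0.058, 0.0103
[... 836 characters left out ...]
0.1615, 0.0014], [140.0, 249.0])]
side mouth [(0.93, [0.2842, -0.5824, 0.0127], [356.0, 122.0]), (0.92, [0.5124, -0.0547, 0.0098], [252.0, 214.0]), (0.89, [0.5118, -0.2688, 0.0133], [273.0, 164.0])]
side apron [(0.84, [0.4795, -0.2662, 0.0117], [282.0, 167.0]), (0.7, [0.2551, -0.5932, 0.0058], [363.0, 123.0]), (0.66, [0.4796, -0.06, 0.0135], [262.0, 214.0])]
side seat [(0.95, [0.5818, -0.0484, 0.0111], [230.0, 209.0]), (0.71, [0.5774, -0.2663, 0.014], [254.0, 160.0]), (0.6, [0.3527, -0.5652, 0.0153], [337.0, 120.0])]
wrist cartridge []
wrist holder []
wrist ink_jar [(0.65, [0.496, 0.2927, 0.0037], [192.0, 355.0])]
wrist gouge []
wrist lino_block []
wrist mouth []
wrist apron []
wrist seat []
```

```bash
python3 - <<'E'
import cv2
a=cv2.imread('pics/scene0.png');b=cv2.imread('pics/side0.png')
cv2.imwrite('pics/s1.png',cv2.resize(a[120:320,60:460],(800,400),interpolation=cv2.INTER_CUBIC))
cv2.imwrite('pics/s2.png',cv2.resize(b[80:380,100:400],(600,600),interpolation=cv2.INTER_CUBIC))
E
```

```text
(no output)
```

View pics/s1.png

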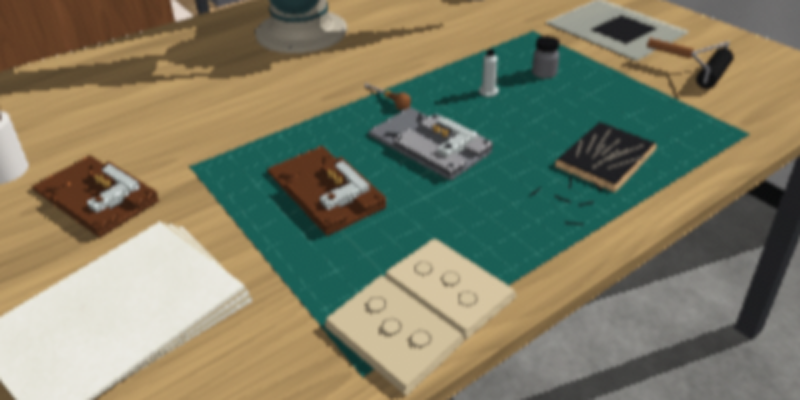

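View pics/s2.png

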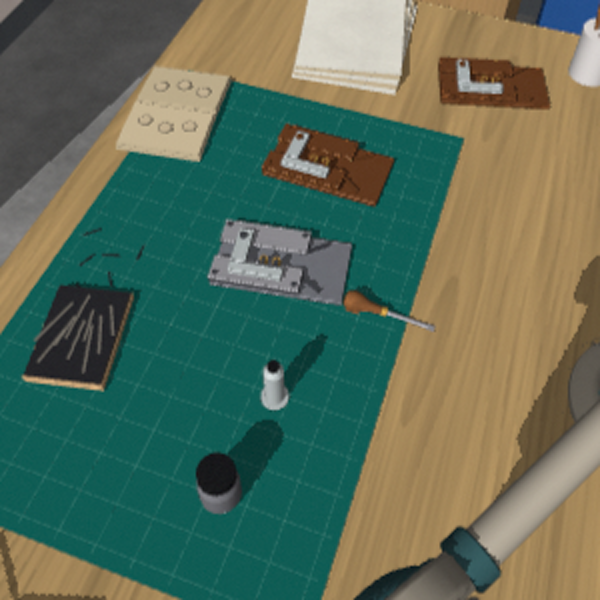

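View pics/wrist0.png

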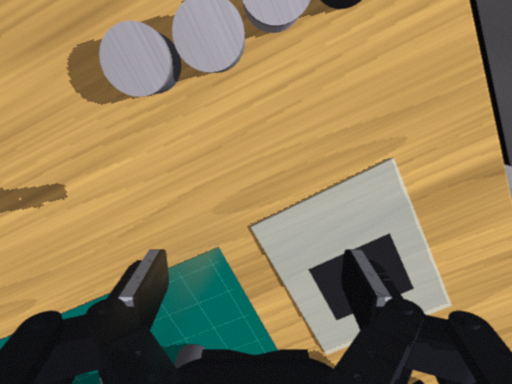

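Grey and steel holder at scene px (275,190). Brown look-alike holders at (222,215) and (107,217). The cartridge, white with a flange and black cap, is at (305,160), and the jar is at (333,150). I'm choosing the grey holder at (275,190) and the flanged barrel at (305,160), and checking both in close crops from the wrist camera.

```bash
cat >> h.py <<'E'
from scipy.spatial.transform import Rotation as Rot
def pose():
    s=manip.get_state(); q=s['ee_rot']; R=Rot.from_quat([q[1],q[2],q[3],q[0]]).as_matrix(); return s,np.array(s['position']),R
def go(target,yaw=None):
    s,p,R=pose(); d=np.asarray(target)-p
    print('pos',p.round(4),'toolx',R[:,0].round(3),'tooly',R[:,1].round(3),'tooly yaw deg',np.degrees(np.arctan2(R[1,1],R[0,1])).round(2))
    print('shift tool (mm)',(R.T@d*1e3).round(1),'units/30mm',(R.T@d/0.03).round(3))
    if yaw is not None:
        c=np.degrees(np.arctan2(R[1,1],R[0,1])); print('need turn of tooly about world z',(yaw-c+90)%180-90)
E
python3 - <<'E'
from h import *
go([0.4765,0.10,0.30],8.)
cm=manip.camera_model('wrist'); s,p,R=pose()
print('cam in tool',R.T@(-cm['R'].T@cm['t']-p), 'cam axes in tool\n',(R.T@cm['R'].T).round(3))
print(cm['mtx'])
E
```

```text
pos [0.2448 0.5203 0.3039] toolx [ 0.  0. -1.] tooly [0.426 0.905 0.   ] tooly yaw deg 64.8
shift tool (mm) [   3.9 -281.7  388.6] units/30mm [ 0.129 -9.39  12.952]
need turn of tooly about world z -56.80272858704902
cam in tool [-0.07164849 -0.00033162 -0.0833455 ] cam axes in tool
 [[ 0.001 -0.326  0.945]
 [ 1.     0.001 -0.   ]
 [-0.001  0.945  0.326]]
[[306.53666196   0.         254.65527085]
 [  0.         306.53666196 188.53459343]
 [  0.           0.           1.        ]]
```

Call:
play_rows(
  steps=[
    [0,0,0,0,0.95],
    [0,0,0,0,0.95],
    [0,0,0,0,0.95],
    [0,0,0,0,0.95],
    [0,0,0,0,0.95],
    [0,0,0,0,0.95],
    [0,0,0,0,0.95],
    [0,0,0,0,0.95],
    [0,0,0,0,0.95],
    [0,0,0,0,0.9],
    [0,0,0,0,0],
  ],
  newtons=40,
)

```text
clock: 2.45
position: [0.2448, 0.5203, 0.3039]
ee_rot: [0.534, 0.463, 0.534, -0.463]
contact_force: [1.4, 0.5, -0.3]
width: 0.0854
```

Call:
play_rows(
  steps=[
    [0,0,0.43,0.95,0],
    [0,0,0.43,0.95,0],
    [0,0,0.43,0.95,0],
    [0,0,0.43,0.95,0],
    [0,0,0.43,0.95,0],
    [0,0,0.43,0.95,0],
    [0,0,0.43,0.95,0],
    [0,0,0.43,0.95,0],
    [0,0,0.43,0.95,0],
    [0,0,0.43,0.95,0],
    [0,0,0.43,0.95,0],
    [0,0,0.43,0.95,0],
    [0,0,0.43,0.95,0],
    [0,0,0.43,0.95,0],
    [0,0,0.43,0.95,0],
    [0,0,0,0,0],
    [0,0,0,0,0],
  ],
)

```text
clock: 4.15
position: [0.4968, 0.1239, 0.3037]
ee_rot: [0.534, 0.464, 0.534, -0.464]
contact_force: [-0.3, -0.4, -0.8]
width: 0.0853
```

```bash
cat >> h.py <<'E'
def marks(c,qs):
    cm=manip.camera_model(c)
    for q in qs:
        r=manip.mark_of(c,q)
        print(c,q,[(round(x['conf'],2),np.round(world(cm,x['location']),4).tolist(),np.round(proj(cm,world(cm,x['location']))).tolist()) for x in r[:4]])
E
python3 - <<'E'
from h import *
go([0.4765,0.152,0.30],8.)
shot('wrist','w1')
marks('wrist',['cartridge','holder','mouth','apron','seat','ink_jar'])
print(manip.get_state()['clock'])
E
```

```text
pos [0.4968 0.1239 0.3037] toolx [-0.001  0.001 -1.   ] tooly [ 0.99   0.141 -0.001] tooly yaw deg 8.09
shift tool (mm) [  3.8 -16.1 -30.6] units/30mm [ 0.126 -0.537 -1.021]
need turn of tooly about world z -0.08548644181735199
wrist cartridge [(0.7, [0.4805, 0.1544, 0.0009], [245.0, 128.0]), (0.36, [0.7691, 0.1631, 0.0039], [477.0, 155.0])]
wrist holder [(0.73, [0.5321, -0.0503, 0.0033], [262.0, 277.0])]
wrist mouth [(0.74, [0.5138, -0.0568, 0.0145], [248.0, 284.0])]
wrist apron [(0.97, [0.4809, -0.0636, 0.0138], [224.0, 285.0])]
wrist seat [(0.89, [0.5795, -0.0427, 0.0135], [296.0, 281.0])]
wrist ink_jar []
4.5
```

View pics/w1.png

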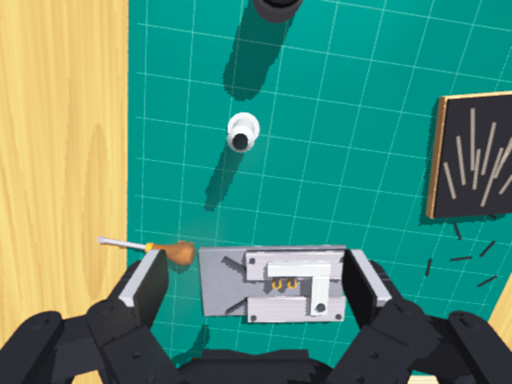

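Call:
play_rows(
  steps=[
    [0,0.36,0.11,0.78,0],
    [0,0.36,0.11,0.78,0],
    [0,0.36,0.11,0.78,0],
    [0,0.36,0.11,0.78,0],
    [0,0.36,0.11,0.78,0],
    [0,0,0,0,0],
    [0,0,0,0,0],
  ],
)

```text
clock: 5.2
position: [0.5293, 0.0111, 0.2498]
ee_rot: [0.534, 0.464, 0.534, -0.464]
contact_force: [1.0, 0.5, -0.2]
width: 0.0853
```

```bash

python3 - <<'E'
from h import *
go([0.4765,0.152,0.30],8.)
im,d=shot('wrist','w2')
marks('wrist',['holder','mouth','apron','seat'])
m=np.load('pics/w2.npz')
cv2.imwrite('pics/w2b.png',cv2.resize(im[90:330,130:430],(750,600),interpolation=cv2.INTER_CUBIC)[:,:,::-1])
E
```

```text
pos [0.5293 0.0111 0.2498] toolx [-0.001  0.001 -1.   ] tooly [ 0.99   0.14  -0.001] tooly yaw deg 8.07
shift tool (mm) [ -50.   -32.5 -146.9] units/30mm [-1.668 -1.085 -4.898]
need turn of tooly about world z -0.06873796506310725
wrist holder [(0.88, [0.531, -0.0534, 0.0028], [248.0, 220.0])]
wrist mouth [(0.7, [0.5098, -0.2685, 0.0175], [209.0, 370.0])]
wrist apron [(0.8, [0.4744, -0.2672, 0.0159], [183.0, 365.0])]
wrist seat [(0.84, [0.5826, -0.0449, 0.0125], [294.0, 223.0])]
```

View pics/w2b.png

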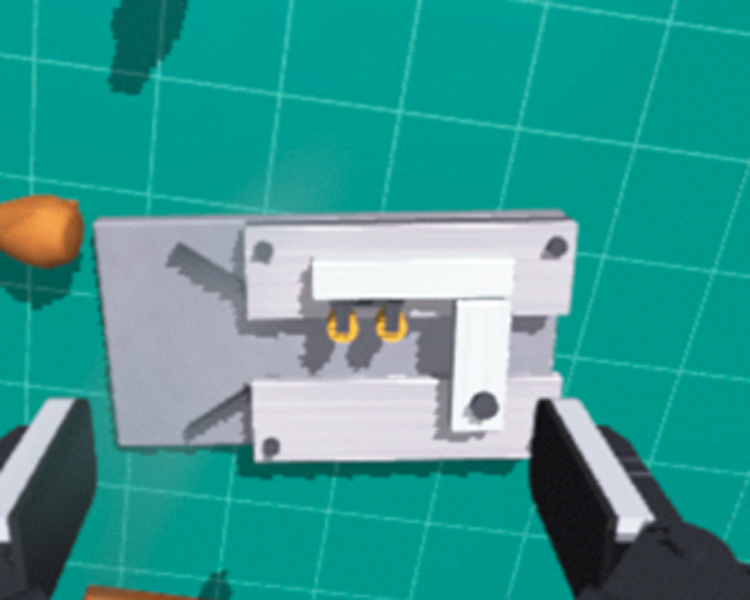

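```bash

python3 - <<'E'
import numpy as np,cv2
from h import unproj,world
m=np.load('pics/w2.npz'); cm={k:m[k] for k in('mtx','R','t')}; d=m['d']; im=m['im']
v,u=np.mgrid[0:384,0:512]
K=cm['mtx']; P=np.stack([(u-K[0,2])/K[0,0]*d,(v-K[1,2])/K[1,1]*d,d],-1); W=(P-cm['t'])@cm['R']
z=W[...,2]
def at(x,y,r=1):
    U=int(130+x/2.5);V=int(90+y/2.5); return np.median(W[V-r:V+r+1,U-r:U+r+1].reshape(-1,3),0).round(4)
for n,p in dict(mat=(600,100),base=(140,330),plateU=(350,240),plateL=(350,420),carr=(400,280),stop=(480,340),floor=(300,350),rol=(342,320)).items(): print(n,at(*p))
# column-wise slot edges in z (plate 23 vs floor 10) with ray-plane at plate top
zp=np.median([at(350,240)[2],at(350,420)[2]]);print('zp',zp)
C=-cm['R'].T@cm['t']
def ray(U,V,zz):
    r=cm['R'].T@np.array([(U-K[0,2])/K[0,0],(V-K[1,2])/K[1,1],1]); return C+r*(zz-C[2])/r[2]
g=cv2.cvtColor(im,cv2.COLOR_RGB2GRAY).astype(float)
np.set_printoptions(linewidth=200,suppress=True)
for U in [232,236,240,246,250,300,306,312]:
    col=g[205:250,U]; print(U,col[:45].astype(int))
E
```

```text
mat [0.642  0.0655 0.0042]
base [ 0.4636 -0.0602  0.0143]
plateU [ 0.5475 -0.0015  0.027 ]
plateL [ 0.5607 -0.0842  0.0269]
carr [ 0.5689 -0.0117  0.038 ]
stop [ 0.6059 -0.0331  0.038 ]
floor [ 0.5349 -0.06    0.0138]
rol [ 0.5477 -0.0319  0.0395]
zp 0.02695
232 [217 219 217 217 214 218 220 221 218 215 218 211 177 134 118 118 118 117 123 146 172 178 176 176 177 176 175 174 177 178 178 177 179 177 177 179 192 210 238 227 219 220 221 223 225]
236 [218 220 220 219 218 219 221 223 218 217 218 215 174 128 115 114 112 115 112 128 171 179 178 177 176 177 174 176 174 173 175 177 175 175 169 163 189 213 236 227 221 218 221 221 222]
240 [220 222 221 223 222 221 224 225 221 218 218 213 163 119 112 112 114 112 120 126 149 169 177 176 176 175 174 171 173 175 176 176 176 174 168 156 181 205 236 227 219 220 221 220 221]
246 [223 221 223 222 223 224 227 225 222 219 222 212 149 109 109 106 106 108 127 166 179 181 178 179 180 177 175 176 176 175 176 173 175 176 176 182 191 207 233 225 217 220 219 221 221]
250 [186 173 168 148 145 149 168 173 167 146 159 191 138 106 107 105 107 106 124 169 182 178 173 174 180 183 171 129 124 153 141 140 167 176 176 182 191 205 234 226 220 219 218 219 221]
300 [246 247 248 247 185 136 135 131 132 157 200 175 125 111 111 110 108 108 107 105 107 108 108 108 108 108 110 110 109 110 110 110 110 110 127 175 219 247 230 213 216 213 215 218 219]
306 [246 248 249 247 186 137 135 134 133 131 134 124 111 109 107 109 111 108 107 107 109 109 108 111 110 108 111 107 109 108 108 106 107 105  92  93 102 135 135 129 133 133 136 135 133]
312 [247 247 248 242 174 150 164 152 146 153 160 163 168 172 175 179 191 197 201 204 205 207 211 216 219 224 229 229 230 232 236 236 239 241 241 241 242 243 244 244 243 242 242 244 244]
```

```bash

python3 - <<'E'
import numpy as np,cv2
m=np.load('pics/w2.npz'); cm={k:m[k] for k in('mtx','R','t')}; im=m['im']
K=cm['mtx'];C=-cm['R'].T@cm['t']
def ray(U,V,zz):
    r=cm['R'].T@np.array([(U-K[0,2])/K[0,0],(V-K[1,2])/K[1,1],1]); return C+r*(zz-C[2])/r[2]
g=cv2.cvtColor(im,cv2.COLOR_RGB2GRAY).astype(float)
def cross(prof,th,rising):
    s=prof-th
    for i in range(len(s)-1):
        if rising and s[i]<0<=s[i+1] or (not rising and s[i]>=0>s[i+1]): return i+s[i]/(s[i]-s[i+1])
def fit(cols,v0,v1,th,rising,z):
    pts=[]
    for U in cols:
        c=cross(g[v0:v1,U],th,rising)
        if c is not None: pts.append(ray(U,v0+c,z))
    pts=np.array(pts); 
    p=np.polyfit(pts[:,0],pts[:,1],1); r=pts[:,1]-np.polyval(p,pts[:,0]); 
    k=abs(r)<2.5*r.std()+1e-4; p=np.polyfit(pts[k,0],pts[k,1],1); 
    return p,(pts[k,1]-np.polyval(p,pts[k,0])).std(),k.sum()
for z in(0.025,0.027):
  for n,a in dict(up=(range(231,250),210,225,165,False),lo=(list(range(232,306)),236,248,213,True),outlo=(range(236,340),262,284,160,False)).items():
    p,s,k=fit(*a,z); print(z,n,'yaw',np.degrees(np.arctan(p[0])).round(2),'y at x=.53',np.polyval(p,.53).round(4),'x=.58',np.polyval(p,.58).round(4),s.round(5),k)
# mouth edge (plate front) along rows: rising in U
for V in (190,200,208,255,262,268):
    row=g[V,215:240]; print(V,row.astype(int))
# stop leg left edge & carriage
for V in (220,228,235): print(V,g[V,296:322].astype(int))
E
```

```text
0.025 up yaw 10.62 y at x=.53 -0.0393 x=.58 -0.0299 5e-05 19
0.025 lo yaw 9.97 y at x=.53 -0.0701 x=.58 -0.0613 0.0007 73
0.025 outlo yaw 9.83 y at x=.53 -0.1092 x=.58 -0.1006 0.00512 104
0.027 up yaw 10.62 y at x=.53 -0.0384 x=.58 -0.029 5e-05 19
0.027 lo yaw 9.97 y at x=.53 -0.069 x=.58 -0.0602 0.0007 73
0.027 outlo yaw 9.83 y at x=.53 -0.1078 x=.58 -0.0992 0.00508 104
190 [171 171 172 171 172 173 172 166 139 127 121 123 147 204 219 209 162 126
 120 116 120 120 118 131 178]
200 [120 118 120 118 116 115 112 114 112 111 118 123 138 179 208 215 217 216
 216 216 216 217 217 218 219]
208 [176 174 164 139 127 126 128 129 128 128 126 122 110 138 201 219 217 217
 216 218 219 219 218 220 218]
255 [ 96 102 105 104 104 102 103 108 124 153 165 159 126 109  99 127 201 224
 224 223 224 223 224 222 224]
262 [174 173 172 174 173 174 173 172 171 172 170 159 122 107 103 120 167 214
 223 225 224 224 224 224 225]
268 [ 93  85  87  83  81  82  81  77  84  84  78  76  74  70  69  74 130 204
 222 194 133  96  94  95  95]
220 [109 110 113 110 110 108 108 110 107 109 109 109 110 109 102 113 179 241
 247 246 244 244 247 247 248 249]
228 [164 130 111 109 108 109 107 108 108 107 111 109 107 106 102 132 216 243
 246 246 244 245 247 248 248 249]
235 [144 117 109 108 110 109 110 110 110 109 108 109 108 106 107 155 236 247
 247 245 244 246 247 248 249 249]
```

Call:
play_rows(
  steps=[
    [0,0,0,0,-0.32],
    [0,0,-0.09,-0.88,0],
    [0,0,-0.09,-0.88,0],
    [0,0,-0.09,-0.88,0],
    [0,0,-0.09,-0.88,0],
    [0,0,-0.09,-0.88,0],
    [0,0,-0.09,-0.88,0],
    [0,0,-0.09,-0.88,0],
    [0,0,0,0,0],
    [0,0,0,0,0],
  ],
)

```text
clock: 6.45
position: [0.4784, 0.1901, 0.2502]
ee_rot: [0.543, 0.454, 0.542, -0.454]
contact_force: [1.0, -0.4, -0.2]
width: 0.0852
```

```bash

python3 - <<'E'
from h import *
go([0.478,0.153,0.25],10.)
im,d=shot('wrist','w3')
marks('wrist',['cartridge','ink_jar'])
r=manip.regions_of('wrist','cartridge')
if r:
    mk=r[0]['mask']; ys,xs=np.where(mk); print(r[0]['conf'],xs.min(),xs.max(),ys.min(),ys.max())
cv2.imwrite('pics/w3b.png',cv2.resize(im[90:290,150:400],(750,600),interpolation=cv2.INTER_CUBIC)[:,:,::-1])
E
```

```text
pos [0.4784 0.1901 0.2502] toolx [ 0.001 -0.    -1.   ] tooly [0.984 0.176 0.001] tooly yaw deg 10.16
shift tool (mm) [ 0.2 -7.  36.5] units/30mm [ 0.008 -0.232  1.216]
need turn of tooly about world z -0.15760754906953878
wrist cartridge [(0.65, [0.4794, 0.154, 0.0015], [249.0, 195.0]), (0.49, [0.58, -0.0461, 0.0101], [298.0, 350.0])]
wrist ink_jar [(0.64, [0.4983, 0.2941, 0.002], [293.0, 65.0]), (0.46, [0.5132, -0.0602, 0.0096], [247.0, 351.0])]
0.72 233 265 181 242
```

View pics/w3b.png

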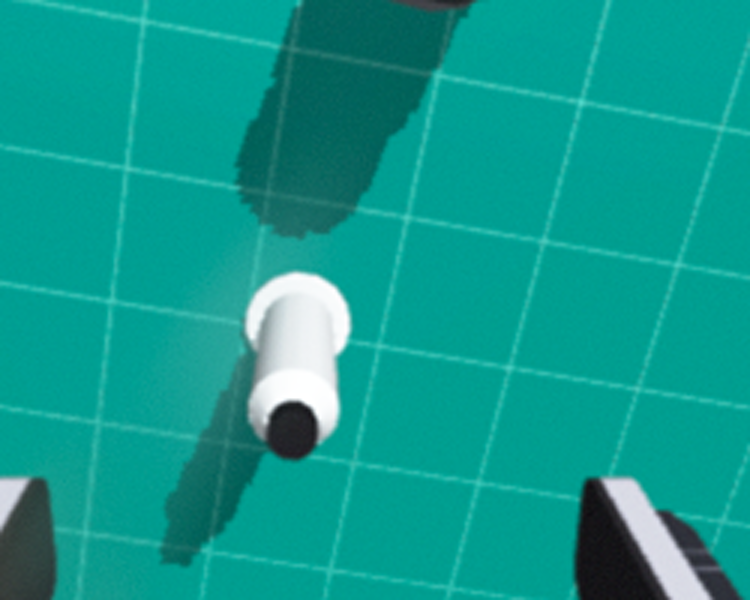

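```bash

cat >> h.py <<'E'
def load(f):
    m=np.load('pics/'+f+'.npz'); return {k:m[k] for k in('mtx','R','t')},m['im'],m['d']
def rayz(cm,U,V,zz):
    K=cm['mtx'];C=-cm['R'].T@cm['t']; r=cm['R'].T@np.array([(U-K[0,2])/K[0,0],(V-K[1,2])/K[1,1],1]); return C+r*(zz-C[2])/r[2]
def tri(obs):
    A=np.zeros((3,3));b=np.zeros(3)
    for cm,U,V in obs:
        K=cm['mtx'];C=-cm['R'].T@cm['t']; r=cm['R'].T@np.array([(U-K[0,2])/K[0,0],(V-K[1,2])/K[1,1],1]); r/=np.linalg.norm(r)
        M=np.eye(3)-np.outer(r,r);A+=M;b+=M@C
    return np.linalg.solve(A,b)
E
python3 - <<'E'
from h import *
def cap(f,box):
    cm,im,d=load(f); x0,x1,y0,y1=box; g=im[y0:y1,x0:x1].max(2); m=(g<70).astype(np.uint8)
    n,l,s,c=cv2.connectedComponentsWithStats(m); i=1+s[1:,4].argmax(); print(f,s[i],c[i]+[x0,y0]); return cm,*(c[i]+[x0,y0])
a=cap('w1',(225,262,128,160)); b=cap('w3',(225,270,215,250))
print('cap (mid visible)',tri([a,b]))
for zt in (.094,.0955): print(zt, rayz(b[0],b[1],b[2],zt))
cm=b[0]
for z in (.007,.009):
    L=rayz(cm,232.,196,z);R=rayz(cm,267.,196,z);B=rayz(cm,249.3,180.7,z); print(z,L,R,B, B+19e-3*np.array([.174,-.985,0]))
cm,im,d=load('w3'); v,u=210,248
print('barrel/cap depth pt',unproj(cm,d,247,233),unproj(cm,d,248,205), 'mat',unproj(cm,d,300,200))
E
```

```text
w1 [  8   6  14  15 172] [239.6627907 141.25     ]
w3 [ 14   9  16  19 246] [246.7804878  233.22764228]
cap (mid visible) [0.4786161  0.15497853 0.09513275]
0.094 [0.47887494 0.15445193 0.094     ]
0.0955 [0.47877929 0.15522418 0.0955    ]
0.007 [0.4608635  0.15163761 0.007     ] [0.4986183  0.15836735 0.007     ] [0.4765315  0.17229233 0.007     ] [0.4798375  0.15357733 0.007     ]
0.009 [0.46088567 0.15240054 0.009     ] [0.49840057 0.15908751 0.009     ] [0.47645411 0.172924   0.009     ] [0.47976011 0.154209   0.009     ]
barrel/cap depth pt [0.47896204 0.15514235 0.09487885] [0.47728648 0.16577633 0.06019448] mat [0.53588137 0.15917074 0.00430127]
```

Call:
play_rows(
  steps=[
    [0,0,-0.095,0.585,0],
    [0,0,-0.095,0.585,0],
    [0,0,0,0,0],
    [0,0.8,0,0,0],
    [0,0.8,0,0,0],
    [0,0.8,0,0,0],
    [0,0.8,0,0,0],
    [0,0.7,0,0,0],
    [0,0.7,0,0,0],
    [0,0,0,0,0],
    [0,0,0,0,0],
  ],
)

```text
clock: 7.75
position: [0.4795, 0.154, 0.112]
ee_rot: [0.541, 0.455, 0.542, -0.455]
contact_force: [1.1, 0.1, 0.3]
width: 0.0851
```

```bash

python3 - <<'E'
from h import *
go([0.479,0.1545,0.112],10.)
im,d=shot('wrist','w4')
print(manip.get_state()['contact_force'])
E
```

```text
pos [0.4795 0.154  0.112 ] toolx [-0.  0. -1.] tooly [ 0.985  0.173 -0.   ] tooly yaw deg 9.99
shift tool (mm) [ 0.  -0.4 -0.6] units/30mm [ 0.    -0.013 -0.019]
need turn of tooly about world z 0.0147957000224892
[-0.66636343  0.69442538  0.43773551]
```

View pics/w4.png

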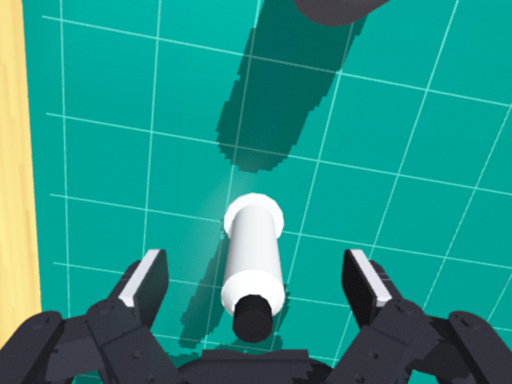

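The cartridge (flange at (254,215), cap at (252,318)) is centred between the open fingers at x≈152 and x≈355. Closing gently.

Call:
play_rows(
  steps=[
    [0.3,0,0,0,0],
    [0.5,0,0,0,0],
    [0.7,0,0,0,0],
    [0.9,0,0,0,0],
    [1,0,0,0,0],
    [1,0,0,0,0],
    [1,0,0,0,0],
    [1,0,0,0,0],
    [1,0,0,0,0],
    [1,0,0,0,0],
  ],
  newtons=35,
)

```text
clock: 8.8
position: [0.4793, 0.154, 0.1123]
ee_rot: [0.542, 0.455, 0.542, -0.454]
contact_force: [-1.2, 0.6, 5.6]
width: 0.0255
```

Call:
play_rows(
  steps=[
    [1,-0.3,0,0,0],
    [1,-0.7,0,0,0],
    [1,-0.7,0,0,0],
    [1,-0.3,0,0,0],
    [1,0,0,0,0],
    [1,0,0,0,0],
  ],
)

```text
clock: 9.4
position: [0.4787, 0.1539, 0.1714]
ee_rot: [0.541, 0.454, 0.542, -0.455]
contact_force: [-0.1, -0.3, -2.1]
width: 0.0249
```

```bash

python3 - <<'E'
from h import *
go([0.479,0.1545,0.172],10.)
im,d=shot('wrist','w5'); a,_=shot('side','sd1')
cv2.imwrite('pics/w5b.png',np.hstack([im[100:384,100:400],cv2.resize(a[160:350,160:300],(209,284))])[:,:,::-1])
print(manip.get_state()['contact_force'],manip.get_state()['moment'],manip.get_state()['width'])
E
```

```text
pos [0.4787 0.1539 0.1714] toolx [-0.001 -0.    -1.   ] tooly [ 0.985  0.174 -0.001] tooly yaw deg 10.02
shift tool (mm) [-0.6  0.4 -0.6] units/30mm [-0.021  0.013 -0.019]
need turn of tooly about world z -0.017930213443690945
[ 0.14458003 -0.31279912 -1.44199451] [-0.02529332  0.00093538 -0.04963881] 0.0252554860368415
```

View pics/w5b.png

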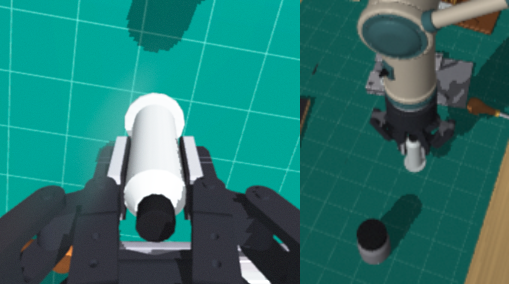

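```bash

python3 - <<'E'
from h import *
cm,im,d=load('w2')
a=np.radians(10.0);u=np.array([np.cos(a),np.sin(a)]);n=np.array([-u[1],u[0]])
for mz in(.002,.0035):
    A=rayz(cm,228.,200,mz+.023);B=rayz(cm,231.,262,mz+.023)
    up=rayz(cm,240,217.2,mz+.023);lo=rayz(cm,240,242.4,mz+.023)
    print(mz,'front edge',A,B,'along u',A[:2]@u,B[:2]@u,'slot n',up[:2]@n,lo[:2]@n, 'edge angle',np.degrees(np.arctan2(A[1]-B[1],A[0]-B[0]))-90)
    S=rayz(cm,312,220,mz+.036);S2=rayz(cm,311.2,235,mz+.036); print(' stop u',S[:2]@u,S2[:2]@u)
    xm=(A[:2]@u+B[:2]@u)/2; yc=(up[:2]@n+lo[:2]@n)/2
    O=u*(xm+.02)+n*yc; print(' origin',O,'home holder x',S2[:2]@u-xm-.02-.013,'mouth',u*xm+n*yc,'apron',u*(xm-.032)+n*yc)
    # base outer corners
E
```

```text
0.002 front edge [ 0.50699193 -0.02351928  0.025     ] [ 0.51874519 -0.09676198  0.025     ] along u 0.4952055021556098 0.49406173982636925 slot n -0.13108972985743167 -0.16108671909471337 edge angle 9.116532926519497
 stop u 0.5805041475103399 0.5801650024086238
 origin [ 0.53218313 -0.05450363] home holder x 0.052531381417634276 mouth [ 0.51248698 -0.05797659] apron [ 0.48097313 -0.06353333]
0.0035 front edge [ 0.50704724 -0.02292506  0.0265    ] [ 0.51874111 -0.09579768  0.0265    ] along u 0.4953631601274872 0.49422517707606994 slot n -0.13041364680392814 -0.16025906527319733 edge angle 9.116532926519426
 stop u 0.5802182844820232 0.5798809315153644
 origin [ 0.53221068 -0.0537353 ] home holder x 0.052086762913585744 mouth [ 0.51251453 -0.05720826] apron [ 0.48100068 -0.06276501]
```

Call:
play_rows(
  steps=[
    [1,0,-0.07,0.4,0],
    [1,0,-0.13,0.8,0],
    [1,0,-0.13,0.8,0],
    [1,0,-0.13,0.8,0],
    [1,0,-0.13,0.8,0],
    [1,0,-0.13,0.8,0],
    [1,0,-0.13,0.8,0],
    [1,0,-0.13,0.8,0],
    [1,0,-0.13,0.8,0],
    [1,0,-0.1,0.34,0],
    [1,0,0,0,0],
    [1,0,0,0,0],
  ],
)

```text
clock: 10.7
position: [0.4802, -0.0629, 0.1716]
ee_rot: [0.541, 0.455, 0.542, -0.455]
contact_force: [1.0, 0.3, -1.8]
width: 0.0249
```

```bash

python3 - <<'E'
from h import *
go([0.4805,-.0633,0.128],10.)
im,d=shot('wrist','w6')
s=manip.get_state();print(s['contact_force'],s['moment'],s['clock'])
E
```

```text
pos [ 0.4802 -0.0629  0.1716] toolx [-0.001  0.001 -1.   ] tooly [ 0.985  0.173 -0.001] tooly yaw deg 9.98
shift tool (mm) [43.6  0.2  0.5] units/30mm [1.452 0.007 0.015]
need turn of tooly about world z 0.02307279325414413
[-0.83277049  1.11825567 -1.48228256] [-0.02332447 -0.01501276  0.00513677] 10.75
```

View pics/w6.png

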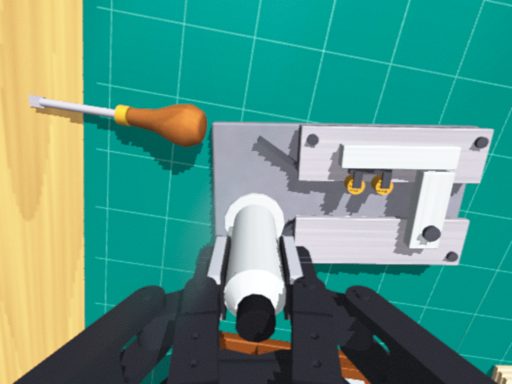

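Call:
play_rows(
  steps=[
    [1,0.5,0,0,0],
    [1,0.5,0,0,0],
    [1,0.3,0,0,0],
    [1,0.1,0,0,0],
    [1,0,0,0,0],
    [1,0,0,0,0],
  ],
)

```text
clock: 11.35
position: [0.4811, -0.0631, 0.1303]
ee_rot: [0.542, 0.454, 0.542, -0.454]
contact_force: [0.6, -0.6, -1.5]
width: 0.0254
```

```bash

python3 - <<'E'
from h import *
go([0.4805,-.0633,0.122],10.)
im,d=shot('wrist','w7')
s=manip.get_state();print(s['contact_force'],s['moment'],s['clock'])
cm=manip.camera_model('wrist')
cv2.imwrite('pics/w7b.png',cv2.resize(im[100:300,200:512],(780,500),interpolation=cv2.INTER_CUBIC)[:,:,::-1])
E
```

```text
pos [ 0.4811 -0.0631  0.1303] toolx [ 0.001 -0.    -1.   ] tooly [0.985 0.174 0.001] tooly yaw deg 10.05
shift tool (mm) [ 8.3 -0.7  0.1] units/30mm [ 0.277 -0.022  0.003]
need turn of tooly about world z -0.04678345428301611
[ 0.01389599 -0.05213769 -1.71163895] [-0.04918982 -0.00724345  0.02441094] 11.4
```

View pics/w7b.png

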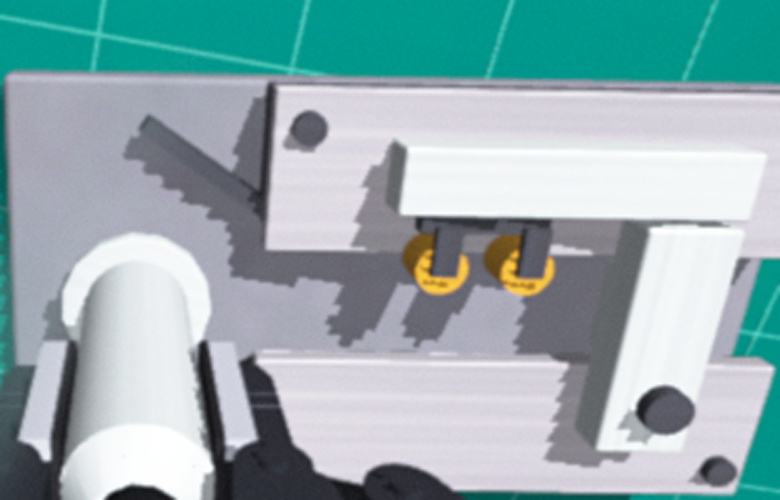

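```bash

python3 - <<'E'
from h import *
cm,im,d=load('w7'); g=cv2.cvtColor(im,cv2.COLOR_RGB2GRAY).astype(float)
z=.0262
f=lambda x,y,z=z: rayz(cm,200+x/2.5,100+y/2.5,z)
# edges, sub-pixel by max gradient
def edge(U,v0,v1):
    p=cv2.GaussianBlur(g,(3,3),0)[v0:v1,U]; dd=np.abs(np.gradient(p)); i=dd[1:-1].argmax()+1
    o=(dd[i+1]-dd[i-1])/(2*(2*dd[i]-dd[i-1]-dd[i+1])); return v0+i+o
up=np.array([rayz(cm,U,edge(U,194,208),z)[:2] for U in range(312,362,2)])
lo=np.array([rayz(cm,U,edge(U,236,248),z)[:2] for U in list(range(312,430,2))])
out=np.array([rayz(cm,U,edge(U,126,140),.014)[:2] for U in range(205,300,3)])
fr=[]
for n,P in (('up',up),('lo',lo),('out',out)):
    p=np.polyfit(P[:,0],P[:,1],1);r=P[:,1]-np.polyval(p,P[:,0]);k=abs(r)<2*r.std();p=np.polyfit(P[k,0],P[k,1],1)
    print(n,np.degrees(np.arctan(p[0])),np.polyval(p,.53),r[k].std(),k.sum())
a=np.radians(9.7);u=np.array([np.cos(a),np.sin(a)]);n=np.array([-u[1],u[0]])
print('up n',np.median(up@n),'lo n',np.median(lo@n),'mid',(np.median(up@n)+np.median(lo@n))/2,'up-edge check (also plate thickness)')
print('flange back',f(137,234), 'n-19mm',f(137,234)[:2]@n-.019, 'L/R',f(62,293)[:2]@u,f(210,293)[:2]@u,f(62,293),f(210,293))
s,p,R=pose(); print('tcp n',p[:2]@n,'u',p[:2]@u)
print('mouth',f(268,250)[:2]@u,f(262,355)[:2]@u,'base front left edge',f(8,75,.014)[:2]@u,f(18,360,.014)[:2]@u)
print('stop top edge u',rayz(cm,200+650/2.5,100+232/2.5,.039)[:2]@u, rayz(cm,200+600/2.5,100+445/2.5,.039)[:2]@u)
E
```

```text
up 9.190439463243035 -0.0392719313965514 9.38469356864985e-05 23
lo 9.470052674288914 -0.06927064961916324 0.0006877875375657216 55
out 9.142341601808491 0.0018210696867353299 4.7280499058814756e-05 30
up n -0.1279182973670556 lo n -0.15767792148580811 mid -0.14279810942643184 up-edge check (also plate thickness)
flange back [ 0.47847969 -0.04411008  0.0262    ] n-19mm -0.14309820371490292 L/R 0.4454995737056783 0.48263019290189096 [ 0.46271258 -0.06289907  0.0262    ] [ 0.49927545 -0.05642697  0.0262    ]
tcp n -0.14340697010321357 u 0.463672644376629
mouth 0.4964632340590128 0.496733883534208 base front left edge 0.4325762295147702 0.43156144455599776
stop top edge u 0.5803007467771842 0.5805729916693766
```

Call:
play_rows(
  steps=[
    [1,0.1,0,-0.02,0.12],
    [1,0.1,0,0,0],
    [1,0,0,0,0],
    [1,0,0,0,0],
  ],
)

```text
clock: 11.8
position: [0.4805, -0.0627, 0.1238]
ee_rot: [0.539, 0.458, 0.539, -0.458]
contact_force: [-0.1, 0.5, -1.4]
width: 0.025
```

Call:
play_rows(
  steps=[
    [1,0.03,0,0,0],
    [1,0,0,0,0],
  ],
)

```text
clock: 12.0
position: [0.4806, -0.0627, 0.1229]
ee_rot: [0.539, 0.458, 0.539, -0.458]
contact_force: [-0.3, -0.3, -1.7]
width: 0.0249
```

Call:
play_rows(
  steps=[
    [1,0.02,0,0,0],
    [1,0,0,0,0],
  ],
)

```text
clock: 12.2
position: [0.4807, -0.0627, 0.1224]
ee_rot: [0.539, 0.458, 0.539, -0.458]
contact_force: [-0.4, -0.3, -1.5]
width: 0.0253
```

Call:
play_rows(
  steps=[
    [1,0.02,0,0,0],
    [1,0,0,0,0],
  ],
)

```text
clock: 12.4
position: [0.4807, -0.0627, 0.1223]
ee_rot: [0.539, 0.458, 0.539, -0.458]
contact_force: [-1.5, 0.6, 5.7]
width: 0.0252
```

Call:
play_rows(
  steps=[
    [1,0.02,0,0,0],
    [1,0,0,0,0],
  ],
)

```text
clock: 12.6
position: [0.4807, -0.0627, 0.1223]
ee_rot: [0.539, 0.458, 0.539, -0.458]
contact_force: [-3.4, 0.4, 9.0]
width: 0.0252
```

Call:
play_rows(
  steps=[
    [1,0.02,0,0,0],
    [1,0,0,0,0],
  ],
)

```text
clock: 12.8
position: [0.4806, -0.0627, 0.1222]
ee_rot: [0.539, 0.458, 0.539, -0.458]
contact_force: [-3.5, 0.4, 13.7]
width: 0.0248
```

Call:
play_rows(
  steps=[
    [1,-0.06,0,0,0],
    [1,0,0,0,0],
  ],
)

```text
clock: 13.0
position: [0.4808, -0.0627, 0.1225]
ee_rot: [0.539, 0.458, 0.539, -0.458]
contact_force: [-0.4, 0.3, -1.1]
width: 0.0253
```

```bash

python3 - <<'E'
from h import *
go([0.4805,-.0633,0.122],9.3)
im,d=shot('wrist','w8')
s=manip.get_state();print(s['contact_force'],s['moment'],s['clock'])
cv2.imwrite('pics/w8b.png',cv2.resize(im[100:384,180:512],(664,568),interpolation=cv2.INTER_CUBIC)[:,:,::-1])
E
```

```text
pos [ 0.4808 -0.0627  0.1225] toolx [ 0.001 -0.    -1.   ] tooly [0.987 0.162 0.001] tooly yaw deg 9.3
shift tool (mm) [ 0.5 -0.4  0.6] units/30mm [ 0.017 -0.012  0.019]
need turn of tooly about world z -0.00036245539739354626
[-0.62953844 -0.3734512   2.59372561] [ 0.0374938   0.04070322 -0.02550154] 13.05
```

View pics/w8b.png

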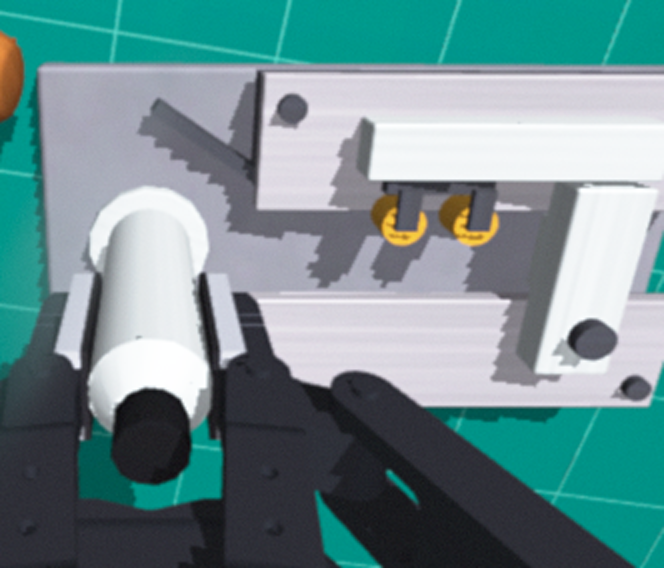

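Call:
play_rows(
  steps=[
    [1,0,0.15,0,0],
    [1,0,0.15,0,0],
    [1,0,0.15,0,0],
    [1,0,0,0,0],
  ],
)

```text
clock: 13.45
position: [0.4936, -0.0604, 0.1224]
ee_rot: [0.538, 0.457, 0.539, -0.458]
contact_force: [-2.3, 0.1, 4.7]
width: 0.0246
```

Call:
play_rows(
  steps=[
    [1,0,0.1,0,0],
    [1,0,0.1,0,0],
    [1,0,0.1,0,0],
    [1,0,0,0,0],
  ],
)

```text
clock: 13.85
position: [0.5023, -0.059, 0.1224]
ee_rot: [0.538, 0.457, 0.54, -0.458]
contact_force: [-3.2, -0.1, 5.4]
width: 0.0253
```

```bash

python3 - <<'E'
from h import *
go([0.4805,-.0633,0.122],9.3)
im,d=shot('wrist','w9')
s=manip.get_state();print(s['contact_force'],s['moment'],s['clock'])
cv2.imwrite('pics/w9b.png',cv2.resize(im[100:384,180:512],(664,568),interpolation=cv2.INTER_CUBIC)[:,:,::-1])
E
```

```text
pos [ 0.5023 -0.059   0.1224] toolx [-0.002  0.    -1.   ] tooly [ 0.987  0.162 -0.002] tooly yaw deg 9.32
shift tool (mm) [  0.4 -22.2   0.8] units/30mm [ 0.014 -0.739  0.025]
need turn of tooly about world z -0.018918856851712462
[-2.97314451  0.07278382  4.99072499] [-0.01467016  0.49322699 -0.05091126] 13.9
```

View pics/w9b.png

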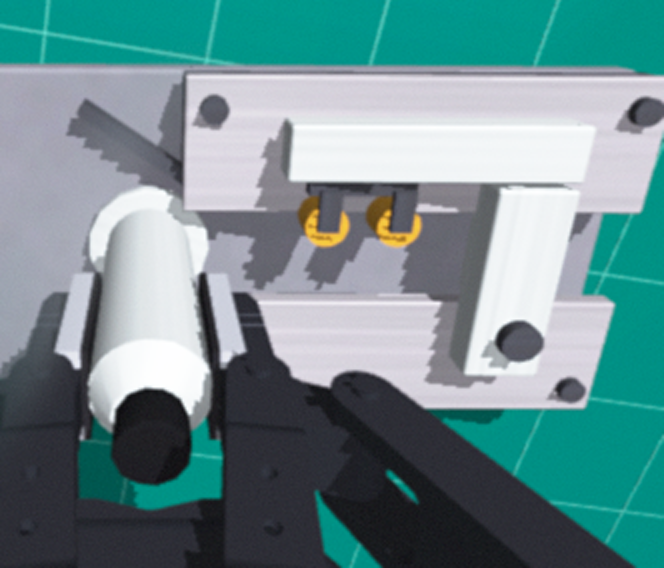

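Call:
play_rows(
  steps=[
    [1,-0.015,0.08,0,0],
    [1,0,0.08,0,0],
    [1,0,0.08,0,0],
    [1,0,0,0,0],
  ],
)

```text
clock: 14.3
position: [0.5106, -0.0579, 0.1226]
ee_rot: [0.539, 0.458, 0.539, -0.458]
contact_force: [0.0, -0.4, -2.0]
width: 0.0254
```

Call:
play_rows(
  steps=[
    [1,0,0.08,0,0],
    [1,0,0.08,0,0],
    [1,0,0.08,0,0],
    [1,0,0,0,0],
  ],
)

```text
clock: 14.7
position: [0.5176, -0.0567, 0.1229]
ee_rot: [0.539, 0.458, 0.539, -0.458]
contact_force: [0.7, 0.1, -2.3]
width: 0.025
```

Call:
play_rows(
  steps=[
    [1,0,0.08,0,0],
    [1,0,0.08,0,0],
    [1,0,0.08,0,0],
    [1,0,0,0,0],
  ],
)

```text
clock: 15.1
position: [0.5246, -0.0556, 0.1229]
ee_rot: [0.539, 0.458, 0.539, -0.458]
contact_force: [0.1, 0.1, -1.2]
width: 0.0252
```

```bash

python3 - <<'E'
from h import *
go([0.4805,-.0633,0.122],9.3)
im,d=shot('wrist','w10')
s=manip.get_state();print(s['contact_force'],s['moment'],s['clock'])
cv2.imwrite('pics/w10b.png',cv2.resize(im[100:384,180:512],(664,568),interpolation=cv2.INTER_CUBIC)[:,:,::-1])
E
```

```text
pos [ 0.5246 -0.0556  0.1229] toolx [ 0.001 -0.    -1.   ] tooly [0.987 0.162 0.001] tooly yaw deg 9.31
shift tool (mm) [  0.9 -44.8   0.5] units/30mm [ 0.029 -1.494  0.016]
need turn of tooly about world z -0.00606614186504828
[ 0.23730576  0.26426523 -1.46770163] [0.00273158 0.00777892 0.05906703] 15.15
```

View pics/w10b.png

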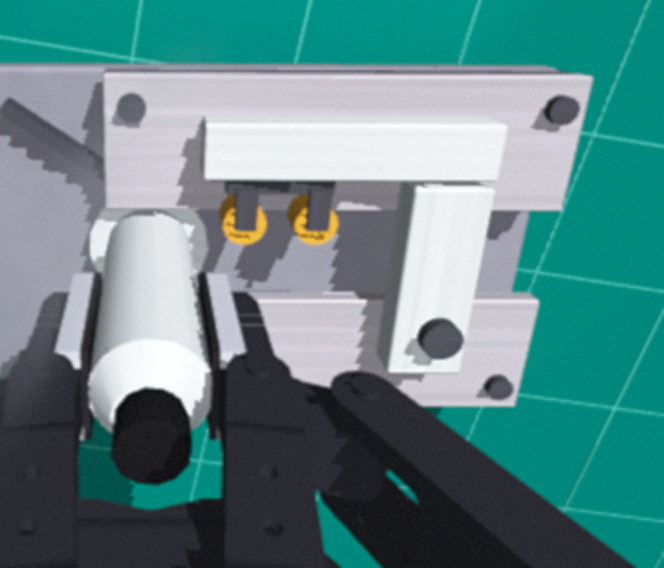

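Call:
play_rows(
  steps=[
    [1,0,0.08,0,0],
    [1,0,0.08,0,0],
    [1,0,0.08,0,0],
    [1,0,0.08,0,0],
    [1,0,0,0,0],
  ],
)

```text
clock: 15.65
position: [0.5341, -0.054, 0.1229]
ee_rot: [0.539, 0.458, 0.539, -0.458]
contact_force: [0.1, 0.3, -0.9]
width: 0.0253
```

Call:
play_rows(
  steps=[
    [1,0,0.06,0,0],
    [1,0,0.06,0,0],
    [1,0,0.06,0,0],
    [1,0,0,0,0],
  ],
)

```text
clock: 16.05
position: [0.5393, -0.0531, 0.1229]
ee_rot: [0.539, 0.458, 0.539, -0.458]
contact_force: [0.3, 0.2, -1.9]
width: 0.0251
```

Call:
play_rows(
  steps=[
    [1,0,0.06,0,0],
    [1,0,0.06,0,0],
    [1,0,0.06,0,0],
  ],
)

```text
clock: 16.35
position: [0.5442, -0.0527, 0.1228]
ee_rot: [0.539, 0.457, 0.539, -0.458]
contact_force: [-0.8, -1.7, -1.2]
width: 0.0251
```

Call:
play_rows(
  steps=[
    [1,0,0.06,0,0],
    [1,0,0.06,0,0],
    [1,0,0.06,0,0],
  ],
)

```text
clock: 16.65
position: [0.5501, -0.0516, 0.1229]
ee_rot: [0.539, 0.458, 0.539, -0.458]
contact_force: [0.2, -3.3, -2.4]
width: 0.0254
```

Call:
play_rows(
  steps=[
    [1,0,0.06,0,0],
    [1,0,0.06,0,0],
    [1,0,0.06,0,0],
  ],
)

```text
clock: 16.95
position: [0.5555, -0.0505, 0.1229]
ee_rot: [0.539, 0.458, 0.539, -0.458]
contact_force: [-0.3, -2.0, -1.9]
width: 0.0247
```

Call:
play_rows(
  steps=[
    [1,0,0.06,0,0],
    [1,0,0.06,0,0],
    [1,0,0.06,0,0],
  ],
)

```text
clock: 17.25
position: [0.5607, -0.0495, 0.1229]
ee_rot: [0.539, 0.458, 0.539, -0.458]
contact_force: [1.5, -2.4, -2.2]
width: 0.0252
```

```bash

python3 - <<'E'
from h import *
go([0.4805,-.0633,0.122],9.3)
im,d=shot('wrist','w11')
s=manip.get_state();print(s['contact_force'],s['moment'],s['clock'])
cv2.imwrite('pics/w11b.png',cv2.resize(im[100:384,180:512],(664,568),interpolation=cv2.INTER_CUBIC)[:,:,::-1])
E
```

```text
pos [ 0.5607 -0.0495  0.1229] toolx [ 0.001  0.    -1.   ] tooly [0.987 0.161 0.001] tooly yaw deg 9.29
shift tool (mm) [  0.9 -81.4   0.6] units/30mm [ 0.029 -2.712  0.022]
need turn of tooly about world z 0.009001310500678983
[ 1.69032944 -2.46781384 -2.09649168] [-0.39544501 -0.23969399  0.01157073] 17.3
```

View pics/w11b.png

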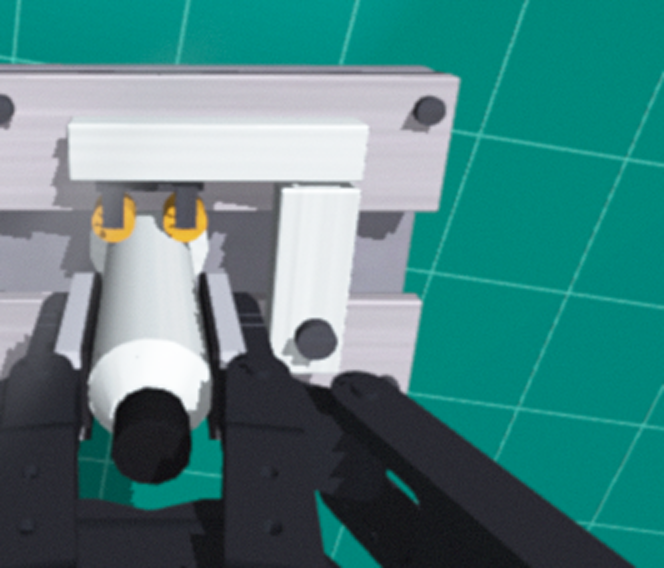

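Call:
play_rows(
  steps=[
    [1,0,0.06,0,0],
    [1,0,0.06,0,0],
    [1,0,0.06,0,0],
  ],
)

```text
clock: 17.6
position: [0.5653, -0.0488, 0.1229]
ee_rot: [0.539, 0.458, 0.539, -0.458]
contact_force: [0.1, -4.2, -0.3]
width: 0.0251
```

Call:
play_rows(
  steps=[
    [1,0,0.06,0,0],
    [1,0,0.06,0,0],
    [1,0,0.06,0,0],
  ],
)

```text
clock: 17.9
position: [0.5714, -0.048, 0.1229]
ee_rot: [0.539, 0.458, 0.539, -0.458]
contact_force: [-0.1, -3.0, -1.4]
width: 0.0252
```

Call:
play_rows(
  steps=[
    [1,0,0.05,0,0],
    [1,0,0.05,0,0],
    [1,0,0,0,0],
  ],
)

```text
clock: 18.2
position: [0.5745, -0.0474, 0.1229]
ee_rot: [0.539, 0.458, 0.539, -0.458]
contact_force: [0.9, -3.1, -1.8]
width: 0.0252
```

Call:
play_rows(
  steps=[
    [1,0,0.04,0,0],
    [1,0,0.04,0,0],
    [1,0,0.04,0,0],
    [1,0,0,0,0],
  ],
)

```text
clock: 18.6
position: [0.5779, -0.0468, 0.1229]
ee_rot: [0.539, 0.458, 0.539, -0.458]
contact_force: [1.8, -2.1, -1.6]
width: 0.025
```

Call:
play_rows(
  steps=[
    [1,0,0.03,0,0],
    [1,0,0.03,0,0],
    [1,0,0,0,0],
  ],
)

```text
clock: 18.9
position: [0.5795, -0.0465, 0.1229]
ee_rot: [0.539, 0.458, 0.539, -0.458]
contact_force: [2.3, -1.8, -1.8]
width: 0.025
```

```bash

python3 - <<'E'
from h import *
go([0.4805,-.0633,0.122],9.3)
im,d=shot('wrist','w12')
s=manip.get_state();print(s['contact_force'],s['moment'],s['clock'])
cv2.imwrite('pics/w12b.png',cv2.resize(im[100:384,180:512],(664,568),interpolation=cv2.INTER_CUBIC)[:,:,::-1])
E
```

```text
pos [ 0.5795 -0.0465  0.1229] toolx [ 0.001  0.    -1.   ] tooly [0.987 0.162 0.001] tooly yaw deg 9.3
shift tool (mm) [   0.8 -100.4    0.6] units/30mm [ 0.028 -3.347  0.02 ]
need turn of tooly about world z 0.002073637422910224
[ 2.1861787  -1.83280908 -0.97176546] [-0.39978659 -0.31295312 -0.00403606] 18.95
```

View pics/w12b.png

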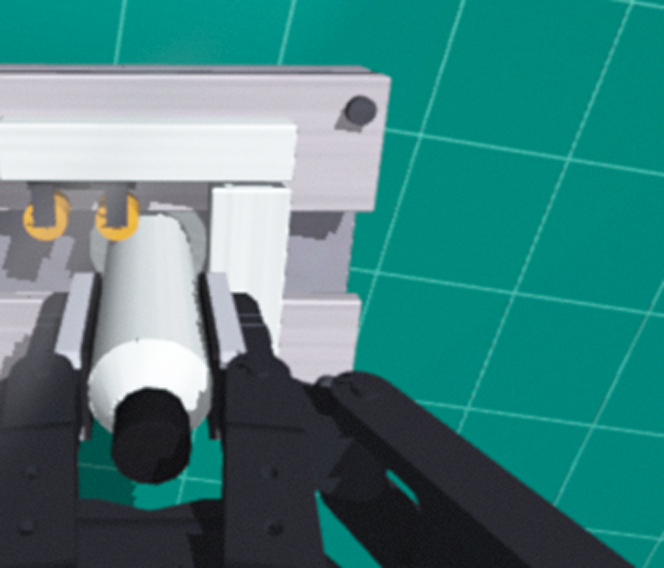

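Call:
play_rows(
  steps=[
    [1,0,0.03,0,0],
    [1,0,0.02,0,0],
    [1,0,0,0,0],
  ],
)

```text
clock: 19.25
position: [0.5809, -0.0462, 0.1229]
ee_rot: [0.539, 0.458, 0.539, -0.458]
contact_force: [2.7, -1.8, -1.2]
width: 0.0256
```

Call:
play_rows(
  steps=[
    [1,0,0.02,0,0],
    [1,0,0,0,0],
  ],
)

```text
clock: 19.45
position: [0.5814, -0.0461, 0.1229]
ee_rot: [0.539, 0.458, 0.539, -0.458]
contact_force: [1.8, -2.9, -1.8]
width: 0.0254
```

Call:
play_rows(
  steps=[
    [1,0,0.02,0,0],
    [1,0,0,0,0],
  ],
)

```text
clock: 19.65
position: [0.582, -0.046, 0.1228]
ee_rot: [0.539, 0.458, 0.539, -0.458]
contact_force: [1.6, -1.9, -0.9]
width: 0.0253
```

Call:
play_rows(
  steps=[
    [1,0,0.02,0,0],
    [1,0,0,0,0],
  ],
)

```text
clock: 19.85
position: [0.5823, -0.0458, 0.1228]
ee_rot: [0.539, 0.458, 0.539, -0.458]
contact_force: [1.0, -0.1, -1.2]
width: 0.0252
```

Call:
play_rows(
  steps=[
    [1,0,0.02,0,0],
    [1,0,0,0,0],
  ],
)

```text
clock: 20.05
position: [0.5827, -0.0456, 0.1227]
ee_rot: [0.538, 0.458, 0.539, -0.458]
contact_force: [0.5, -0.4, -1.3]
width: 0.0253
```

Call:
play_rows(
  steps=[
    [1,0,0.02,0,0],
    [1,0,0,0,0],
  ],
)

```text
clock: 20.25
position: [0.5832, -0.0455, 0.1225]
ee_rot: [0.538, 0.458, 0.539, -0.458]
contact_force: [-0.2, 0.2, -1.3]
width: 0.0253
```

Call:
play_rows(
  steps=[
    [1,0,0.02,0,0],
    [1,0,0,0,0],
  ],
)

```text
clock: 20.45
position: [0.5837, -0.0455, 0.1226]
ee_rot: [0.538, 0.458, 0.539, -0.458]
contact_force: [-1.3, 1.2, -2.0]
width: 0.025
```

Call:
play_rows(
  steps=[
    [1,0,0.02,0,0],
    [1,0,0,0,0],
  ],
)

```text
clock: 20.65
position: [0.5839, -0.0455, 0.1226]
ee_rot: [0.538, 0.457, 0.54, -0.458]
contact_force: [-2.1, -0.1, -1.3]
width: 0.025
```

Call:
play_rows(
  steps=[
    [1,0,0.02,0,0],
    [1,0,0,0,0],
  ],
)

```text
clock: 20.85
position: [0.584, -0.0455, 0.1225]
ee_rot: [0.538, 0.457, 0.54, -0.458]
contact_force: [-5.6, -0.3, -0.1]
width: 0.0249
```

```bash

python3 - <<'E'
from h import *
go([0.4805,-.0633,0.122],9.3)
im,d=shot('wrist','w13')
s=manip.get_state();print(s['contact_force'],s['moment'],s['clock'])
cv2.imwrite('pics/w13b.png',cv2.resize(im[100:384,180:512],(664,568),interpolation=cv2.INTER_CUBIC)[:,:,::-1])
E
```

```text
pos [ 0.584  -0.0455  0.1225] toolx [-0.003  0.    -1.   ] tooly [ 0.987  0.162 -0.003] tooly yaw deg 9.32
shift tool (mm) [   0.9 -105.1    0.8] units/30mm [ 0.03  -3.502  0.028]
need turn of tooly about world z -0.01599501524914615
[-5.03286584 -0.43834052  0.92461856] [-0.11730595  0.97164336  0.03956133] 20.9
```

View pics/w13b.png

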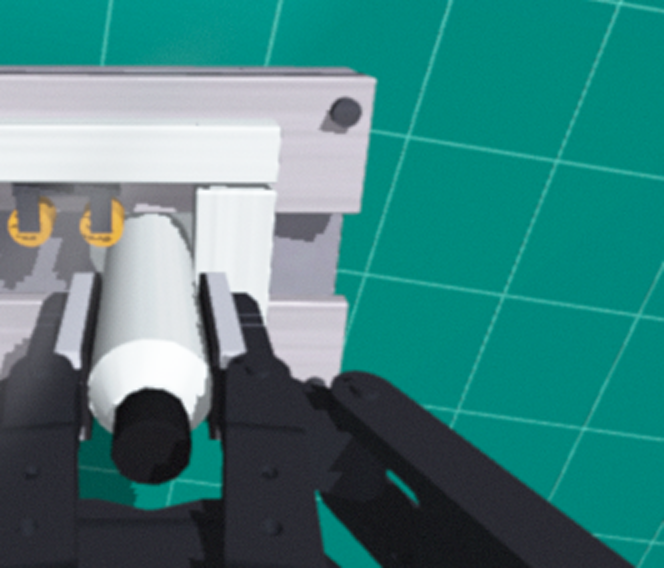

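Call:
play_rows(
  steps=[
    [1,0,-0.03,0,0],
    [1,0.015,0,0,0],
    [1,0,0,0,0],
  ],
)

```text
clock: 21.2
position: [0.5839, -0.0455, 0.1224]
ee_rot: [0.538, 0.458, 0.539, -0.458]
contact_force: [-4.4, 0.0, 1.6]
width: 0.0253
```

Call:
play_rows(
  steps=[
    [1,0,-0.015,0,0],
    [0.6,0,0,0,0],
    [0.5,0,0,0,0],
    [0.4,0,0,0,0],
    [0.2,0,0,0,0],
    [0,0,0,0,0],
    [0,0,0,0,0],
    [0,0,0,0,0],
  ],
  newtons=20,
)

```text
clock: 22.0
position: [0.5842, -0.0458, 0.1224]
ee_rot: [0.539, 0.458, 0.539, -0.458]
contact_force: [-1.1, -0.4, -0.0]
width: 0.0853
```

```bash

python3 - <<'E'
from h import *
go([0.4805,-.0633,0.122],9.3)
im,d=shot('wrist','w14')
s=manip.get_state();print(s['contact_force'],s['moment'],s['clock'],s['width'])
cv2.imwrite('pics/w14b.png',cv2.resize(im[100:384,130:462],(664,568),interpolation=cv2.INTER_CUBIC)[:,:,::-1])
E
```

```text
pos [ 0.5842 -0.0458  0.1224] toolx [ 0.  0. -1.] tooly [0.987 0.162 0.   ] tooly yaw deg 9.3
shift tool (mm) [   0.4 -105.1    0.6] units/30mm [ 0.013 -3.505  0.018]
need turn of tooly about world z 0.0010355333149760781
[ 0.25634004 -0.42116481 -0.05220075] [ 0.00035308 -0.0214092  -0.00253032] 22.05 0.08521670456437107
```

View pics/w14b.png

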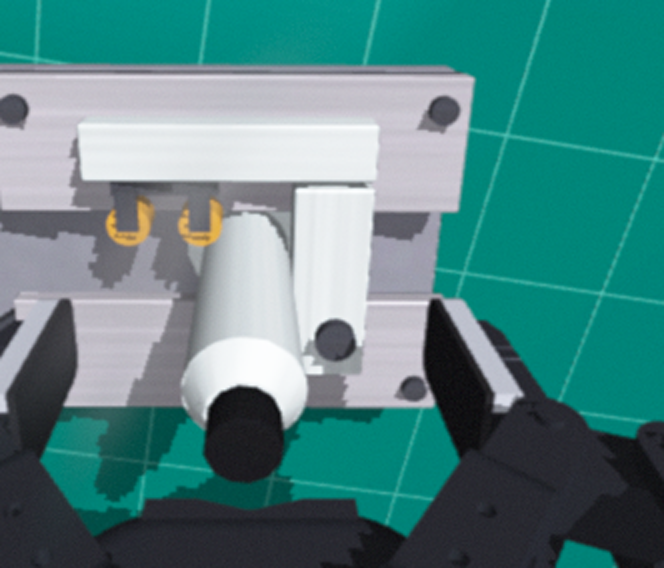

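Released, with the barrel at (245,300) against the stop leg and the rollers (128,222), (200,220) out behind it. Lifting straight up to check.

Call:
play_rows(
  steps=[
    [0,-0.3,0,0,0],
    [0,-0.6,0,0,0],
    [0,-0.8,0,0,0],
    [0,-0.8,0,0,0],
    [0,-0.8,0,0,0],
    [0,-0.8,0,0,0],
    [0,-0.4,-0.2,-0.8,0],
    [0,0,-0.2,-0.8,0],
    [0,0,0,-0.4,0],
    [0,0,0,0,0],
    [0,0,0,0,0],
  ],
)

```text
clock: 23.15
position: [0.5629, 0.0112, 0.2573]
ee_rot: [0.539, 0.457, 0.539, -0.458]
contact_force: [-0.5, 0.1, -0.3]
width: 0.0849
```

```bash

python3 - <<'E'
from h import *
go([0.5842,-.0458,0.122],9.3)
im,d=shot('wrist','w15')
marks('wrist',['cartridge','holder','gouge'])
b,_=shot('side','sd2'); marks('side',['cartridge','ink_jar','gouge','lino_block'])
cv2.imwrite('pics/w15b.png',np.hstack([cv2.resize(im[100:340,130:400],(450,400),interpolation=cv2.INTER_CUBIC),cv2.resize(b[150:290,190:310],(343,400),interpolation=cv2.INTER_CUBIC)])[:,:,::-1])
print(manip.get_state()['clock'])
E
```

```text
pos [0.5629 0.0112 0.2573] toolx [ 0.    -0.001 -1.   ] tooly [0.987 0.162 0.   ] tooly yaw deg 9.34
shift tool (mm) [135.4  11.8  59.6] units/30mm [4.513 0.392 1.987]
need turn of tooly about world z -0.042910670542468665
wrist cartridge [(0.58, [0.5856, -0.0467, 0.0121], [266.0, 217.0])]
wrist holder [(0.81, [0.528, -0.2697, 0.0056], [196.0, 355.0]), (0.64, [0.5304, -0.0518, 0.005], [217.0, 212.0])]
wrist gouge [(0.68, [0.3847, -0.0198, -0.0029], [92.0, 163.0]), (0.42, [0.5091, -0.0592, 0.0134], [197.0, 218.0])]
side cartridge [(0.54, [0.5845, -0.0458, 0.011], [228.0, 209.0]), (0.46, [0.5266, -0.0507, 0.0028], [247.0, 215.0])]
side ink_jar [(0.63, [0.5001, 0.2967, -0.0006], [209.0, 327.0])]
side gouge [(0.7, [0.5821, -0.0454, 0.0126], [229.0, 209.0]), (0.59, [0.3859, -0.0169, -0.0065], [288.0, 239.0])]
side lino_block [(0.94, [0.7686, 0.1603, 0.0014], [141.0, 249.0])]
23.6
```

View pics/w15b.png

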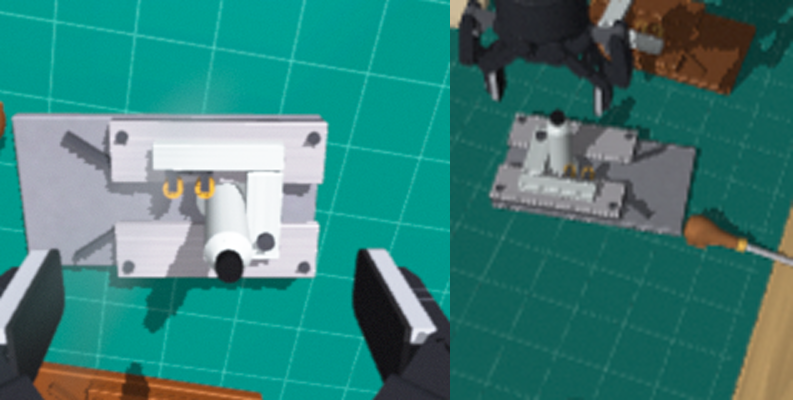

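```bash

python3 - <<'E'
from h import *
a=np.radians(9.3);u=np.array([np.cos(a),np.sin(a)]);n=np.array([-u[1],u[0]])
for f in['w2','w8','w9','w11','w12','w13','w14','w15']:
    cm,im,d=load(f); hsv=cv2.cvtColor(im,cv2.COLOR_RGB2HSV); m=((hsv[...,0]>14)&(hsv[...,0]<28)&(hsv[...,1]>150)&(hsv[...,2]>200)).astype(np.uint8)
    m[:150]=0;m[250:]=0
    k,l,s,c=cv2.connectedComponentsWithStats(m); o=[]
    for i in range(1,k):
        if s[i,4]>25:
            bot=s[i,1]+s[i,3]-.5; w=rayz(cm,c[i][0],bot,.037); o.append((round(float(w[:2]@u),4),round(float(w[:2]@n),4),int(s[i,4])))
    print(f,o)
E
```

```text
w2 [(0.3767, -0.0777, 77), (0.4208, -0.0827, 101), (0.5364, -0.1293, 48), (0.5561, -0.1297, 44)]
w8 [(0.5356, -0.13, 156), (0.5561, -0.1306, 129)]
w9 [(0.5359, -0.1304, 149), (0.5562, -0.1303, 127)]
w11 [(0.5381, -0.1296, 121), (0.5562, -0.1296, 142)]
w12 [(0.5577, -0.129, 125)]
w13 [(0.5591, -0.1304, 78)]
w14 [(0.5589, -0.13, 69), (0.5306, -0.1276, 26)]
w15 [(0.3782, -0.0781, 74), (0.4216, -0.0832, 101), (0.5562, -0.1308, 43)]
```

```bash
python3 -c "
from rig import manip
print(manip.sign_off())"
```

```text
the job is handed in; nothing more can be done
None
```

I picked up the flanged cartridge and set it on the grey holder's apron. I then slid it upright under the plate and past both rollers in small steps until I felt the stop. After easing off I opened the gripper, lifted clear and handed the job in at about 24 s of the 72 s allowed. No verdict was reported.

- **Force:** The highest wrist reading was about 14 N, while pressing down to find the apron floor, before the mouth. From the mouth on, readings between steps stayed below 8 N, and the last push on the stop read 5.6 N.
- **Home position:** The stop was felt about 1 mm beyond where the pictures put it. The last network position from the side camera was (0.5845, −0.0458, 0.011), within a millimetre of the gripper position at release. The pictures show the cartridge upright against the stop.
- **Catch:** The rollers measured back at their free position within about 0.5 mm. The home roller stands about 13 mm behind the cartridge's centre, as described.
- **Bystanders:** The jar, gouge and lino block read within about 3 mm of their first readings, which is measurement noise.
- **Disagreement:** In the last side picture the network's best "gouge" guess (confidence 0.70) fell on the cartridge. Its second guess (0.59) matched the gouge's real place. In the last wrist picture a brown look-alike holder also scored above the right one, and I ignored both.

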